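Load the casting rings onto the furnace tray in row order

ROBOT

A 7-joint arm with a two-finger parallel gripper is mounted at the origin on the work surface. World frame = base frame: x ahead of the robot, y to its left, z up, the work surface at z = 0. Lengths are in m, angles in rad, forces in N, time in s.
With the tool pointing down it reaches from about 0.425 to 1.025 m from the base axis. Payload 9.4 kg.
Tool frame: the origin (TCP) lies at the very end of the fingers, on their centre line; the grasp point (between the pads) lies 19 mm behind it; z points along the fingers, y is the direction in which the jaws open and shut (so a half turn about z gives the same grasp; the last joint's range is limited). The gripper opens to 93 mm and grips with 3 to 60 N. Pads are 15 mm wide; open, the fingers measure 128 mm over their backs; the gripper's body (75 mm by 188 mm) begins 65 mm behind the grasp point.
Start: joints at [-1.411, 0.599, -0.003, 1.599, 0.002, 0.943, -0.08], TCP at [0.17, 0.705, 0.219] pointing down, gripper open.
Joint ranges: [-2.57, 2.57], [-0.35, 1.97], [-1.29, 1.29], [0.11, 2.56], [-1.05, 4.19], [0.11, 1.86], [-2.63, 2.63]. Speed limits (rad/s): [2.22, 2.22, 3.01, 3.01, 3.14, 3.14, 3.14].

INTERFACE

Orientations are given as a unit quaternion [x, y, z, w].
In Python, from station import * gives the robot as it stands. The module is installed in compiled form; this text tells all that it offers.
- The arm moves only by the tool arm_command, never from a script. Its arguments are lists of equal length, an entry for each row: "offset": the shift along the tool's x, y, z in mm, a list of three; "delta_rot": the turn, a rotation vector about the tool's x, y, z in degrees, a list of three; "hand": the finger opening in mm, from 0 to 93. A call has 1 to 10 rows; each row shifts and turns the pose as measured when the row begins, along the tool's axes as they then stand; what a row does not reach is not made up. A row lasts 1/10 s, in which the tool goes at most 50 mm and 8.59 degrees, less where a joint would pass 70% of its speed; a pose out of reach is approached as far as the arm can. A call is refused whole if a number of a shift passes 50 or a number of a turn 8.59, either way. A call with a gripper value outside its range is refused whole. The fingers move at their own pace and stop on an object; the grip force is fixed at half the most. Time passes only in rows, so rows that do not move let the fingers close. It gives the time, the measured TCP pose, the force and the opening at its end, in the units of the state.
- get_obs(): the state, without advancing time (a new reading comes with each control period).
- capture(name): name is "scene" or "top" or "wrist"; returns a dict with "image" (420x560x3 uint8, blue, green, red), "camera_matrix" (3x3 intrinsics, pixels), "camera_from_world" (4x4, takes a point from world to camera coordinates). Camera axes: x right, y up, looking along -z (the intrinsics and any distortion apply to the point x, -y, -z); pixel columns grow to the right and rows downward; lengths in m; the calibration is good to about 2 mm. A picture is of the moment at which its call begins. There is no depth.
- hand_in(): hands the job in, once; it reports no verdict.
The state is a dict: "time": time; "joint_pos": joint angles; "joint_vel": joint speeds; "tau": joint torques, N m; "ee_pos": TCP position; "ee_rot": TCP orientation; "force": force on the tool from outside, world axes, zero at the start; "torque": the same for the moment, N m; "width": finger opening in m.
Only numpy, scipy, OpenCV 4.12 (cv2) and the standard library are available. Lean on these libraries where they do the work, as an engineer would, in place of code of your own. Each camera call takes 0.05 s, during which the arm holds its last target. There are 200 camera calls.

TASK

Lift the four casting rings off their rubber formers and stand them upright on the furnace tray, hollow end down as they are now, each centred over its own drain hole and in the order of the row: the ring at the robot's left end of the rack was invested first and will be cast first, so it goes over the hole next to the tray's handle, its neighbour over the next hole, and so on to the right-hand ring over the hole farthest from the handle. Set each ring down gently without dropping or tipping it, and leave the pink cast and the bottle where they stand.

Things in the scene. Friction and masses are not known exactly. Their poses are not given: they have to be found in the camera images.
- ring_red: casting ring: upright steel cylinder, diameter 32 mm, 50 mm tall, filled with white investment; red band round its upper end and red dot on its white top; about 85 g, loose. It stands, hollow end down, on the red former and lifts straight off (the former's cone enters the hollow by 12 mm, 3 mm play all round). Origin at the centre of its underside, z up.
- ring_yellow: casting ring: upright steel cylinder, diameter 38 mm, 50 mm tall, filled with white investment; yellow band round its upper end and yellow dot on its white top; about 120 g, loose. It stands, hollow end down, on the yellow former and lifts straight off (the former's cone enters the hollow by 12 mm, 3 mm play all round). Origin at the centre of its underside, z up.
- ring_blue: casting ring: upright steel cylinder, diameter 44 mm, 50 mm tall, filled with white investment; blue band round its upper end and blue dot on its white top; about 160 g, loose. It stands, hollow end down, on the blue former and lifts straight off (the former's cone enters the hollow by 12 mm, 3 mm play all round). Origin at the centre of its underside, z up.
- ring_green: casting ring: upright steel cylinder, diameter 50 mm, 50 mm tall, filled with white investment; green band round its upper end and green dot on its white top; about 210 g, loose. It stands, hollow end down, on the green former and lifts straight off (the former's cone enters the hollow by 12 mm, 3 mm play all round). Origin at the centre of its underside, z up.
- former_red: red rubber former under the red ring: fixed disc, diameter 44 mm, 8 mm thick, with a cone 12 mm high. One of four in a row on the rack, in changing order. Origin at the centre of its underside, 12 mm above the bench; axes as the rack's.
- former_yellow: yellow rubber former under the yellow ring: fixed disc, diameter 50 mm, 8 mm thick, with a cone 12 mm high. One of four in a row on the rack, in changing order. Origin at the centre of its underside, 12 mm above the bench; axes as the rack's.
- former_blue: blue rubber former under the blue ring: fixed disc, diameter 56 mm, 8 mm thick, with a cone 12 mm high. One of four in a row on the rack, in changing order. Origin at the centre of its underside, 12 mm above the bench; axes as the rack's.
- former_green: green rubber former under the green ring: fixed disc, diameter 62 mm, 8 mm thick, with a cone 12 mm high. One of four in a row on the rack, in changing order. Origin at the centre of its underside, 12 mm above the bench; axes as the rack's.
- rack: setting rack: fixed flat aluminium strip 296 mm long (y) and 84 mm wide (x), 12 mm high, with grey end strips 18 mm high. The formers stand on it in a row at x = 0, y = +99, +33, -33 and -99 mm. Origin under its centre, on the bench. Its y axis runs along the row to the robot's left (within 0.5 rad), so y = +99 mm is the left end.
- tray: furnace tray: fixed off-white ceramic plate 262 mm long (x), 84 mm wide (y), flat top 16 mm above the bench, steel loop handle at its -x end (to x = -176 mm). Four drain holes, 18 mm wide, at y = 0, x = -99, -33, +33, +99 mm; the first is next to the handle. Origin under its centre, on the bench. Lies left or right, handle pointing left, right or to the robot, or between.
- cast: pink stone dental cast, 62 x 58 x 28 mm, standing loose on the bench; not part of the job. Origin at the centre of its underside.
- bottle: small amber bottle, 36 mm in diameter and 85 mm high, loose; not part of the job. Origin at the centre of its underside.

How it is judged:
By the outcome, as a careful person would: the job done as asked, in the order asked, and still so for the second after the job is handed in, with the robot touching nothing.
It also fails if it takes over 104 s, if anything falls off the work surface, if the arm or the gripper's body presses on something with over 40 N, if the wrist force passes 120 N, or if a joint passes its speed limit or range.

## Working session

There is one attempt and no reset: what is moved stays moved. The work goes in short steps, Python scripts to look and compute and a tool call to move; the robot and the scene stay as the last step left them, time stands still between calls to the robot, and variables do not carry over. Pictures are saved under pics/ and viewed, about 12 in all and at most 16, crops included, and the job is handed in when it is done.

Besides the shell and the picture viewer there is one more tool, called after "Call:" by a JSON object that holds its "fn" and its "kwargs", one argument or row to a line. arm_command: Moves the arm, as the interface text tells. Its arguments: {"type":"object","properties":{"offset":{"type":"array"},"delta_rot":{"type":"array"},"hand":{"type":"array"}},"required":["offset","delta_rot","hand"]}

```bash
mkdir -p pics; python3 - <<'E'
from station import *
import cv2,numpy as np
o=get_obs();print({k:np.round(v,4) for k,v in o.items()})
for n in("scene","top"):
    c=capture(n);cv2.imwrite(f"pics/{n}0.png",c["image"]);np.savez(f"pics/{n}0.npz",**c);print(n,c["camera_matrix"].round(1).tolist(),c["camera_from_world"].round(3).tolist(),c.keys())
E
```

```text
{'time': np.float64(0.0), 'joint_pos': array([-1.4107,  0.6001, -0.0025,  1.6001,  0.0018,  0.9429, -0.0798]), 'joint_vel': array([ 0.0009,  0.0016, -0.0003, -0.0003,  0.0003, -0.0008,  0.0017]), 'tau': array([-7.00000e-04, -7.65055e+01,  1.49740e+00, -2.52344e+01,
       -5.24000e-02,  1.70000e-02,  1.00000e-04]), 'ee_pos': array([0.17  , 0.7043, 0.2178]), 'ee_rot': array([ 1.181e-01,  9.930e-01, -8.000e-04, -0.000e+00]), 'force': array([-0.342 ,  0.5352,  0.3999]), 'torque': array([-0.0529,  0.0518,  0.0407]), 'width': np.float64(0.0931)}
scene [[407.8, 0.0, 273.2], [0.0, 407.8, 206.6], [0.0, 0.0, 1.0]] [[-0.755, 0.655, -0.004, 0.498], [-0.481, -0.551, 0.682, 0.29], [0.445, 0.517, 0.732, -1.115], [0.0, 0.0, 0.0, 1.0]] dict_keys(['image', 'camera_matrix', 'camera_from_world'])
top [[481.5, 0.0, 288.0], [0.0, 481.5, 207.3], [0.0, 0.0, 1.0]] [[-0.008, -1.0, -0.013, 0.003], [0.985, -0.011, 0.17, -0.639], [-0.171, -0.011, 0.985, -0.96], [0.0, 0.0, 0.0, 1.0]] dict_keys(['image', 'camera_matrix', 'camera_from_world'])
```

View pics/top0.png

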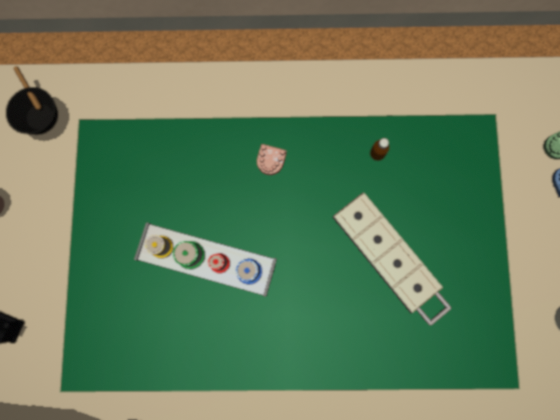

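View pics/scene0.png

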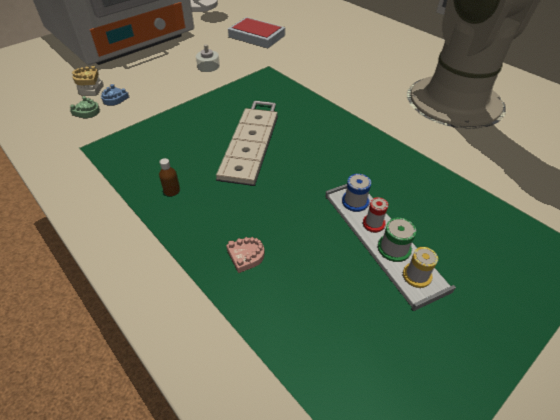

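Top view: rings from the left are yellow (156,245), green (186,254), red (218,262), blue (248,271). The tray's holes run from the handle (418,288), (397,263), (377,239), (358,215). Bottle at (380,149), cast at (271,159). Next I compute positions.

```bash
cat > h.py <<'E'
import cv2,numpy as np
def ray(c,uv,z):
    K=c["camera_matrix"];T=c["camera_from_world"];R,t=T[:3,:3],T[:3,3]
    d=np.linalg.inv(K)@np.array([uv[0],uv[1],1.]);d=R.T@(d*[1,-1,-1]);o=-R.T@t
    return o+d*(z-o[2])/d[2]
def proj(c,p):
    q=c["camera_from_world"]@np.append(p,1.);q=c["camera_matrix"]@(q[:3]*[1,-1,-1]);return q[:2]/q[2]
def blobs(mask,amin,amax):
    n,l,s,ce=cv2.connectedComponentsWithStats(mask.astype(np.uint8))
    return [(ce[i],s[i]) for i in range(1,n) if amin<=s[i,4]<=amax]
def rowfit(P,ks):
    # P: 4 pts nominally at ks along a line: returns origin, unit dir
    c=P.mean(0);d=((ks-ks.mean())[:,None]*(P-c)).sum(0);d/=np.linalg.norm(d);return c,d
E
python3 - <<'E'
from h import *
seeds={"top":dict(d=[(155,244),(186,253),(217,262),(248,270)],h=[(418,288),(397,263),(377,239),(358,215)]),
"scene":dict(d=[(426,257),(401,229),(379,204),(359,182)],h=[(258,117),(252,132),(246,150),(239,168)])}
ks=np.array([99,33,-33,-99.])/1e3
for n in seeds:
    c=dict(np.load(f"pics/{n}0.npz"));im=c["image"];hsv=cv2.cvtColor(im,cv2.COLOR_BGR2HSV);g=im.max(2)
    R={}
    for k,z in(("d",.07),("h",.016)):
        P=[]
        for (u,v) in seeds[n][k]:
            r=6
            y0,x0=v-r,u-r
            w=(hsv[y0:v+r+1,x0:u+r+1,1].astype(float)-90).clip(0) if k=="d" else (130.-g[y0:v+r+1,x0:u+r+1]).clip(0)
            if k=="d":
                yy,xx=np.mgrid[-r:r+1,-r:r+1];w=w*(yy**2+xx**2<(20 if n=="top" else 20))
            yy,xx=np.mgrid[y0:v+r+1,x0:u+r+1];uv=((w*xx).sum()/w.sum(),(w*yy).sum()/w.sum())
            P.append(ray(c,uv,z))
        P=np.array(P);print(n,k,(P*1e3).round(1)[:,:2].tolist())
        o,d=rowfit(P[:,:2],ks);print(" fit c",(o*1e3).round(1),"ang",np.degrees(np.arctan2(d[1],d[0])).round(2),"res",((P[:,:2]-o-ks[:,None]*d)*1e3).round(1).tolist())
c=dict(np.load("pics/top0.npz"))
for n,uv,z in(("cast",(271,159),.028),("bottle",(380,149),.04)):print(n,ray(c,uv,z).round(3))
E
```

```text
top d [[562.6, 273.0], [544.7, 209.4], [526.4, 146.1], [508.1, 82.3]]
 fit c [535.4 177.7] ang 74.05 res [[-0.1, 0.1], [0.2, -0.1], [0.1, 0.1], [-0.1, -0.2]]
top h [[470.1, -275.4], [522.2, -234.9], [574.4, -194.8], [626.4, -154.5]]
 fit c [ 548.3 -214.9] ang -142.3 res [[0.1, 0.0], [0.0, 0.2], [-0.0, -0.1], [-0.2, -0.1]]
scene d [[561.0, 271.6], [543.0, 207.7], [524.4, 144.0], [506.4, 80.3]]
 fit c [533.7 175.9] ang 74.04 res [[0.1, 0.5], [0.2, 0.1], [-0.2, -0.1], [-0.1, -0.4]]
scene h [[469.7, -277.6], [522.3, -236.8], [574.6, -196.1], [627.0, -155.4]]
 fit c [ 548.4 -216.5] ang -142.18 res [[-0.5, -0.4], [-0.0, -0.1], [0.1, 0.1], [0.4, 0.3]]
cast [0.752 0.034 0.028]
bottle [ 0.769 -0.204  0.04 ]
```

```bash
cat >> h.py <<'E'
from scipy.spatial.transform import Rotation as Rn
RC=np.array([534.6,176.8]);RA=74.05;TC=np.array([548.3,-215.7]);TA=-142.25
K4=np.array([99,33,-33,-99.])
u=lambda a:np.array([np.cos(np.radians(a)),np.sin(np.radians(a))])
def ring(i):return RC+K4[i]*u(RA)
def hole(i):return TC+K4[i]*u(TA)
def state():
    from station import get_obs
    o=get_obs();R=Rn.from_quat(o["ee_rot"]).as_matrix();y=np.degrees(np.arctan2(R[1,1],R[0,1]))
    tilt=Rn.from_matrix(R).inv().apply([0,0,-1])
    print("t",o["time"].round(2),"pos",(o["ee_pos"]*1e3).round(1),"yaw",y.round(2),"tilt",(tilt[:2]*57.3).round(2),"w",(o["width"]*1e3).round(1),"F",o["force"].round(1),"q",o["joint_pos"].round(2))
    return o["ee_pos"]*1e3,y
def plan(p,y,tgt,yt,n):
    # n equal rows; down-pointing tool: y-axis at yaw, x-axis at yaw+90, z down
    s=(np.array(tgt)-p)/n;dy=(yt-y)/n
    for k in range(n):
        a=y+k*dy;print([int(round(s[:2]@u(a+90))),int(round(s[:2]@u(a))),int(round(-s[2]))],"rz",round(-dy,1))
E
python3 - <<'E'
from h import *
p,y=state()
for i in range(4):print(ring(i).round(1),hole(i).round(1))
plan(p,y,[*ring(0),150],RA-90,14)
E
```

```text
Traceback (most recent call last):
  File "h.py", line 24, in state
    print("t",o["time"].round(2),"pos",(o["ee_pos"]*1e3).round(1),"yaw",y.round(2),"tilt",(tilt[:2]*57.3).round(2),"w",(o["width"]*1e3).round(1),"F",o["force"].round(1),"q",o["joint_pos"].round(2))
              ^^^^^^^^^^^^^^^
AttributeError: 'float' object has no attribute 'round'
```

```bash
sed -i 's/o\["time"\].round(2)/np.round(o["time"],2)/; s/(o\["width"\]\*1e3).round(1)/np.round(o["width"]*1e3,1)/' h.py
python3 - <<'E'
from h import *
p,y=state()
for i in range(4):print(ring(i).round(1),hole(i).round(1))
plan(p,y,[*ring(0),150],RA-90,14)
E
```

```text
t 0.1 pos [170.  704.3 217.8] yaw 76.44 tilt [0.01 0.08] w 93.2 F [-0.3  0.   0.4] q [-1.41  0.6  -0.    1.6   0.    0.94 -0.08]
[561.8 272. ] [ 470.  -276.3]
[543.7 208.5] [ 522.2 -235.9]
[525.5 145.1] [ 574.4 -195.5]
[507.4  81.6] [ 626.6 -155.1]
[-34, -23, 5] rz 6.6
[-37, -19, 5] rz 6.6
[-39, -15, 5] rz 6.6
[-40, -10, 5] rz 6.6
[-41, -6, 5] rz 6.6
[-42, -1, 5] rz 6.6
[-41, 4, 5] rz 6.6
[-41, 9, 5] rz 6.6
[-40, 13, 5] rz 6.6
[-38, 18, 5] rz 6.6
[-35, 22, 5] rz 6.6
[-33, 26, 5] rz 6.6
[-30, 29, 5] rz 6.6
[-26, 33, 5] rz 6.6
```

Call:
{"fn": "arm_command", "kwargs": {
  "offset": [
    [-34,-23,5],
    [-37,-19,5],
    [-39,-15,5],
    [-40,-10,5],
    [-41,-6,5],
    [-42,-1,5],
    [-41,4,5],
    [-41,9,5],
    [-40,13,5],
    [-38,18,5]
  ],
  "delta_rot": [
    [0,0,6.6],
    [0,0,6.6],
    [0,0,6.6],
    [0,0,6.6],
    [0,0,6.6],
    [0,0,6.6],
    [0,0,6.6],
    [0,0,6.6],
    [0,0,6.6],
    [0,0,6.6]
  ],
  "hand": [93,93,93,93,93,93,93,93,93,93]
}}

```text
time: 1.1
ee_pos: [0.4474, 0.3854, 0.1623]
ee_rot: [0.652, 0.758, -0.002, -0.001]
force: [-0.8, 1.2, -0.4]
width: 0.0933
```

```bash
python3 - <<'E'
from h import *
p,y=state()
plan(p,y,[*ring(0),150],RA-90,6)
E
```

```text
t 1.1 pos [447.4 385.4 162.3] yaw 8.59 tilt [0.05 0.3 ] w 93.3 F [-0.8  1.2 -0.4] q [-1.01  0.52  0.3   1.98 -0.24  0.68 -0.41]
[-22, 16, 2] rz 4.1
[-20, 18, 2] rz 4.1
[-19, 19, 2] rz 4.1
[-18, 20, 2] rz 4.1
[-16, 21, 2] rz 4.1
[-15, 23, 2] rz 4.1
```

Call:
{"fn": "arm_command", "kwargs": {
  "offset": [
    [-22,16,2],
    [-20,18,2],
    [-19,19,2],
    [-18,20,2],
    [-16,21,2],
    [-15,23,2],
    [0,0,0]
  ],
  "delta_rot": [
    [0,0,4.1],
    [0,0,4.1],
    [0,0,4.1],
    [0,0,4.1],
    [0,0,4.1],
    [0,0,4.1],
    [0,0,0]
  ],
  "hand": [93,93,93,93,93,93,93]
}}

```text
time: 1.8
ee_pos: [0.5675, 0.2571, 0.1476]
ee_rot: [0.808, 0.589, -0.004, 0.001]
force: [-0.0, -0.6, -0.1]
width: 0.0931
```

```bash
python3 - <<'E'
from h import *
from station import capture
p,y=state()
plan(p,y,[*ring(0),150],RA-90,1)
c=capture("wrist");cv2.imwrite("pics/w1.png",c["image"]);np.savez("pics/w1.npz",**c)
for i in range(4):print(proj(c,np.append(ring(i)/1e3,.07)).round(1))
E
```

```text
t 1.8 pos [567.5 257.1 147.6] yaw -17.79 tilt [0.47 0.21] w 93.1 F [-0.  -0.6 -0.1] q [-0.79  0.6   0.41  1.92 -0.34  0.71 -0.48]
[12, -10, -2] rz -1.8
[267.9 204.4]
[271.4 280.4]
[274.3 346.5]
[277.  404.5]
```

View pics/w1.png

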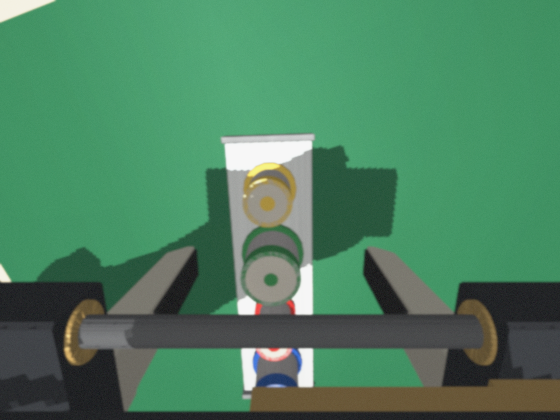

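Wrist view: yellow top at (267,203), green at (270,280). Both are within about 1 px of the prediction, so the ring positions hold. Correct the pose, then descend.

Call:
{"fn": "arm_command", "kwargs": {
  "offset": [
    [6,-5,-1],
    [6,-5,-1],
    [0,0,20],
    [0,0,0]
  ],
  "delta_rot": [
    [-0.2,0.5,-0.9],
    [0,0,-0.9],
    [0,0,0],
    [0,0,0]
  ],
  "hand": [93,93,93,93]
}}

```text
time: 2.25
ee_pos: [0.5561, 0.2795, 0.1292]
ee_rot: [0.794, 0.608, 0.0, -0.003]
force: [0.3, 0.4, -0.6]
width: 0.0929
```

```bash
cat >> h.py <<'E'
def go(tgt,yt,n):
    p,y=state();plan(p,y,tgt,yt,n)
E
python3 -c "
from h import *
go([*ring(0),31],RA-90,1)"
```

```text
t 2.25 pos [556.1 279.5 129.2] yaw -15.08 tilt [-0.2   0.24] w 92.9 F [ 0.3  0.4 -0.6] q [-0.8   0.61  0.37  1.94 -0.36  0.66 -0.46]
[-6, 7, 98] rz 0.9
```

Call:
{"fn": "arm_command", "kwargs": {
  "offset": [
    [-6,7,0],
    [0,0,0],
    [0,0,0]
  ],
  "delta_rot": [
    [-0.2,-0.2,0.9],
    [0,0,0],
    [0,0,0]
  ],
  "hand": [93,93,93]
}}

```text
time: 2.55
ee_pos: [0.5609, 0.2739, 0.1307]
ee_rot: [0.798, 0.603, 0.0, -0.0]
force: [-0.5, -0.6, -0.4]
width: 0.093
```

```bash
python3 -c "
from h import *
go([*ring(0),31],RA-90,1)"
```

```text
t 2.55 pos [560.9 273.9 130.7] yaw -15.8 tilt [-0.06  0.02] w 93.0 F [-0.5 -0.6 -0.4] q [-0.79  0.61  0.38  1.93 -0.36  0.66 -0.47]
[-2, 1, 100] rz 0.1
```

Call:
{"fn": "arm_command", "kwargs": {
  "offset": [
    [-2,1,15],
    [0,0,20],
    [0,0,20],
    [0,0,15],
    [0,0,8],
    [0,0,4],
    [0,0,0],
    [0,0,0]
  ],
  "delta_rot": [
    [0,0,0],
    [0,0,0],
    [0,0,0],
    [0,0,0],
    [0,0,0],
    [0,0,0],
    [0,0,0],
    [0,0,0]
  ],
  "hand": [93,93,93,93,93,93,93,93]
}}

```text
time: 3.35
ee_pos: [0.5624, 0.2707, 0.0441]
ee_rot: [0.798, 0.603, 0.001, -0.0]
force: [-0.4, -0.1, 0.6]
width: 0.0932
```

```bash
python3 -c "
from h import *
go([*ring(0),31],RA-90,1)"
```

```text
t 3.35 pos [562.4 270.7  44.1] yaw -15.85 tilt [-0.15 -0.09] w 93.2 F [-0.4 -0.1  0.6] q [-0.73  0.73  0.3   1.98 -0.42  0.49 -0.41]
[1, -1, 13] rz 0.1
```

Call:
{"fn": "arm_command", "kwargs": {
  "offset": [
    [1,-1,9],
    [0,0,4],
    [0,0,0],
    [0,0,0],
    [0,0,0],
    [0,0,0],
    [0,0,0],
    [0,0,0],
    [0,0,0],
    [0,0,0]
  ],
  "delta_rot": [
    [0,0,0],
    [0,0,0],
    [0,0,0],
    [0,0,0],
    [0,0,0],
    [0,0,0],
    [0,0,0],
    [0,0,0],
    [0,0,0],
    [0,0,0]
  ],
  "hand": [93,93,60,45,20,20,20,20,20,20]
}}

```text
time: 4.35
ee_pos: [0.5627, 0.273, 0.0322]
ee_rot: [0.798, 0.603, 0.003, 0.0]
force: [0.5, 0.7, -1.1]
width: 0.038
```

```bash
python3 -c "
from h import *
go([*ring(0),31],RA-90,1)"
```

```text
t 4.35 pos [562.7 273.   32.2] yaw -15.83 tilt [-0.3  -0.23] w 38.0 F [ 0.5  0.7 -1.1] q [-0.73  0.74  0.28  1.98 -0.43  0.47 -0.4 ]
[-1, -1, 1] rz 0.1
```

Call:
{"fn": "arm_command", "kwargs": {
  "offset": [
    [0,0,-8],
    [0,0,-15],
    [0,0,-20],
    [0,0,-25],
    [0,0,-25],
    [0,0,-15],
    [0,0,-5],
    [0,0,0]
  ],
  "delta_rot": [
    [0.2,-0.3,0],
    [0,0,0],
    [0,0,0],
    [0,0,0],
    [0,0,0],
    [0,0,0],
    [0,0,0],
    [0,0,0]
  ],
  "hand": [20,20,20,20,20,20,20,20]
}}

```text
time: 5.15
ee_pos: [0.5626, 0.2725, 0.1557]
ee_rot: [0.798, 0.603, 0.0, 0.0]
force: [-0.3, -0.1, -1.0]
width: 0.0375
```

```bash
python3 -c "
from h import *
go([*hole(0),130],TA+90,15)"
```

```text
t 5.15 pos [562.6 272.5 155.7] yaw -15.87 tilt [-0.02 -0.05] w 37.5 F [-0.3 -0.1 -1. ] q [-0.81  0.58  0.41  1.91 -0.34  0.71 -0.48]
[-37, 4, 2] rz 2.4
[-37, 6, 2] rz 2.4
[-36, 7, 2] rz 2.4
[-36, 9, 2] rz 2.4
[-36, 10, 2] rz 2.4
[-35, 12, 2] rz 2.4
[-35, 13, 2] rz 2.4
[-34, 15, 2] rz 2.4
[-33, 16, 2] rz 2.4
[-33, 17, 2] rz 2.4
[-32, 19, 2] rz 2.4
[-31, 20, 2] rz 2.4
[-30, 21, 2] rz 2.4
[-29, 23, 2] rz 2.4
[-28, 24, 2] rz 2.4
```

Call:
{"fn": "arm_command", "kwargs": {
  "offset": [
    [-20,2,0],
    [-37,6,0],
    [-36,7,0],
    [-36,9,0],
    [-36,10,0],
    [-35,12,0],
    [-35,13,0],
    [-34,15,0],
    [-33,16,0],
    [-33,17,0]
  ],
  "delta_rot": [
    [0,0,2.4],
    [0,0,2.4],
    [0,0,2.4],
    [0,0,2.4],
    [0,0,2.4],
    [0,0,2.4],
    [0,0,2.4],
    [0,0,2.4],
    [0,0,2.4],
    [0,0,2.4]
  ],
  "hand": [20,20,20,20,20,20,20,20,20,20]
}}

```text
time: 6.15
ee_pos: [0.4893, -0.0915, 0.1497]
ee_rot: [0.911, 0.412, -0.006, -0.001]
force: [-0.0, 1.1, -1.3]
width: 0.0372
```

```bash
python3 -c "
from h import *
go([*hole(0),130],TA+90,7)"
```

```text
t 6.15 pos [489.3 -91.5 149.7] yaw -41.32 tilt [0.56 0.32] w 37.2 F [-0.   1.1 -1.3] q [-0.28  0.48  0.49  2.19 -0.4   0.57 -0.21]
[-22, 15, 3] rz 1.6
[-21, 16, 3] rz 1.6
[-21, 17, 3] rz 1.6
[-20, 17, 3] rz 1.6
[-20, 18, 3] rz 1.6
[-19, 18, 3] rz 1.6
[-19, 19, 3] rz 1.6
```

Call:
{"fn": "arm_command", "kwargs": {
  "offset": [
    [-24,17,0],
    [-24,17,0],
    [-24,18,2],
    [-22,18,2],
    [-15,14,2],
    [-9,9,2],
    [-5,5,0],
    [0,0,0],
    [0,0,0]
  ],
  "delta_rot": [
    [-0.3,0.5,1.6],
    [0,0,1.6],
    [0,0,1.6],
    [0,0,1.6],
    [0,0,1.6],
    [0,0,1.6],
    [0,0,0],
    [0,0,0],
    [0,0,0]
  ],
  "hand": [20,20,20,20,20,20,20,20,20]
}}

```text
time: 7.05
ee_pos: [0.4555, -0.2625, 0.1376]
ee_rot: [0.948, 0.319, -0.006, -0.002]
force: [0.3, 0.4, -1.2]
width: 0.0379
```

```bash
python3 -c "
from h import *
from station import capture
go([*hole(0),60],TA+90,1)
c=capture('wrist');cv2.imwrite('pics/w2.png',c['image']);np.savez('pics/w2.npz',**c)
for i in range(4):print(proj(c,np.append(hole(i)/1e3,.016)).round(1))
"
```

```text
t 7.05 pos [ 455.5 -262.5  137.6] yaw -52.79 tilt [0.63 0.4 ] w 37.9 F [ 0.3  0.4 -1.2] q [ 0.07  0.53  0.5   2.14 -0.44  0.58 -0.04]
[3, 20, 78] rz -0.5
[303. 201.]
[303.8 126.6]
[304.7  41.1]
[305.8 -57.9]
```

View pics/w2.png

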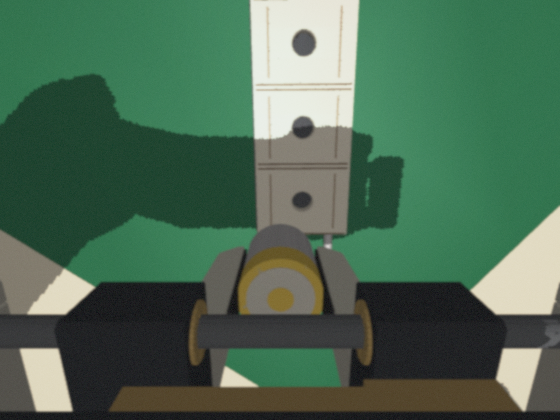

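```bash
python3 -c "
from h import *
from station import get_obs
c=dict(np.load('pics/w2.npz'));im=c['image'];hsv=cv2.cvtColor(im,cv2.COLOR_BGR2HSV)
m=(hsv[...,1]>110);m[:, :265]=0;m[:,298:]=0;m[:288]=0;m[312:]=0
b=[x for x in blobs(m,40,900)];print([(x[0].round(1),x[1]) for x in b])
o=get_obs();R=Rn.from_quat(o['ee_rot'])
for x,_ in b:
  p=ray(c,x,o['ee_pos'][2]+.0378);print((R.inv().apply(p-o['ee_pos'])*1e3).round(1))
for s in [(302,200),(303,127),(304,42)]:
  r=18;w=(im[s[1]-r:s[1]+r,s[0]-r:s[0]+r].max(2)<75);yy,xx=np.nonzero(w);uv=(xx.mean()+s[0]-r,yy.mean()+s[1]-r);print(np.round(uv,1),(ray(c,uv,.016)*1e3).round(1))
"
```

```text
[(array([280.1, 299.2]), array([268, 288,  25,  23, 463], dtype=int32))]
[ -0.3  -0.3 -37.8]
[301.4 199.8] [ 470.  -274.4   16. ]
[302.8 131.1] [ 518.7 -237.6   16. ]
[nan nan] [nan nan nan]<string>:11: RuntimeWarning: Mean of empty slice.
  ret = ret.dtype.type(ret / rcount)
```

Hole 1 agrees between cameras to about 1 mm, and the ring is centred in the jaws.

Call:
{"fn": "arm_command", "kwargs": {
  "offset": [
    [3,20,20],
    [0,0,10],
    [0,0,0],
    [0,0,0]
  ],
  "delta_rot": [
    [-0.4,0.6,-0.5],
    [0,0,0],
    [0,0,0],
    [0,0,0]
  ],
  "hand": [20,20,20,20]
}}

```text
time: 7.5
ee_pos: [0.4709, -0.2721, 0.1069]
ee_rot: [0.945, 0.326, 0.0, -0.001]
force: [-0.5, -0.4, -1.2]
width: 0.038
```

```bash
sed -i 's/-215.7/-214.8/' h.py; python3 -c "
from h import *
go([*hole(0),28.5],TA+90,1)"
```

```text
t 7.5 pos [ 470.9 -272.1  106.9] yaw -51.9 tilt [-0.06  0.11] w 38.0 F [-0.5 -0.4 -1.2] q [ 0.12  0.58  0.44  2.13 -0.49  0.53  0.02]
[-3, 2, 78] rz 0.3
```

Call:
{"fn": "arm_command", "kwargs": {
  "offset": [
    [-3,2,8],
    [0,0,15],
    [0,0,18],
    [0,0,12],
    [0,0,8],
    [0,0,4],
    [0,0,0],
    [0,0,0]
  ],
  "delta_rot": [
    [0,0,0.3],
    [0,0,0],
    [0,0,0],
    [0,0,0],
    [0,0,0],
    [0,0,0],
    [0,0,0],
    [0,0,0]
  ],
  "hand": [20,20,20,20,20,20,20,20]
}}

```text
time: 8.3
ee_pos: [0.4699, -0.2746, 0.0409]
ee_rot: [0.946, 0.324, 0.001, -0.0]
force: [0.6, -0.0, -0.1]
width: 0.0378
```

```bash
python3 -c "
from h import *
go([*hole(0),28.5],TA+90,1)"
```

```text
t 8.3 pos [ 469.9 -274.6   40.9] yaw -52.17 tilt [-0.13  0.  ] w 37.8 F [ 0.6 -0.  -0.1] q [ 0.21  0.68  0.32  2.16 -0.57  0.38  0.09]
[0, 1, 12] rz 0.1
```

Call:
{"fn": "arm_command", "kwargs": {
  "offset": [
    [0,1,5],
    [0,0,4],
    [0,0,1],
    [0,0,0]
  ],
  "delta_rot": [
    [0,-0.1,0],
    [0,0,0],
    [0,0,0],
    [0,0,0]
  ],
  "hand": [20,20,20,20]
}}

```text
time: 8.7
ee_pos: [0.4714, -0.2757, 0.0312]
ee_rot: [0.946, 0.324, 0.001, 0.001]
force: [-0.1, -0.6, -1.1]
width: 0.0374
```

```bash
python3 -c "
from h import *
go([*hole(0),28.5],TA+90,1)"
```

```text
t 8.7 pos [ 471.4 -275.7   31.2] yaw -52.15 tilt [-0.08 -0.11] w 37.4 F [-0.1 -0.6 -1.1] q [ 0.22  0.7   0.3   2.16 -0.58  0.36  0.1 ]
[-1, -1, 3] rz 0.1
```

Call:
{"fn": "arm_command", "kwargs": {
  "offset": [
    [-1,-1,1],
    [0,0,1],
    [0,0,1],
    [0,0,0]
  ],
  "delta_rot": [
    [0,0,0],
    [0,0,0],
    [0,0,0],
    [0,0,0]
  ],
  "hand": [20,20,20,20]
}}

```text
time: 9.1
ee_pos: [0.4699, -0.2756, 0.0282]
ee_rot: [0.946, 0.324, 0.001, 0.001]
force: [0.3, 0.1, -1.6]
width: 0.0379
```

```bash
python3 -c "
from h import *
go([*hole(0),28.5],TA+90,1)"
```

```text
t 9.1 pos [ 469.9 -275.6   28.2] yaw -52.15 tilt [-0.09 -0.13] w 37.9 F [ 0.3  0.1 -1.6] q [ 0.23  0.7   0.3   2.17 -0.59  0.35  0.1 ]
[0, 0, 0] rz 0.1
```

Call:
{"fn": "arm_command", "kwargs": {
  "offset": [
    [0,0,1],
    [0,0,1],
    [0,0,0]
  ],
  "delta_rot": [
    [0,0,0],
    [0,0,0],
    [0,0,0]
  ],
  "hand": [20,20,20]
}}

```text
time: 9.4
ee_pos: [0.4699, -0.2756, 0.0285]
ee_rot: [0.946, 0.324, 0.002, 0.001]
force: [0.1, 0.2, -0.8]
width: 0.0373
```

Call:
{"fn": "arm_command", "kwargs": {
  "offset": [
    [0,0,0],
    [0,0,0],
    [0,0,0],
    [0,0,0],
    [0,0,0],
    [0,0,-10],
    [0,0,-20],
    [0,0,-30],
    [0,0,-30],
    [0,0,-20]
  ],
  "delta_rot": [
    [0,0,0],
    [0,0,0],
    [0,0,0],
    [0,0,0],
    [0,0,0],
    [0,0,0],
    [0,0,0],
    [0,0,0],
    [0,0,0],
    [0,0,0]
  ],
  "hand": [42,55,80,93,93,93,93,93,93,93]
}}

```text
time: 10.4
ee_pos: [0.4676, -0.2753, 0.1415]
ee_rot: [0.946, 0.323, -0.0, -0.001]
force: [0.1, -0.0, 1.0]
width: 0.0927
```

```bash
python3 -c "
from h import *
from station import capture
go([*ring(1),135],RA-90,15)
c=capture('top');cv2.imwrite('pics/t1.png',c['image'][120:360,120:480]);np.savez('pics/t1.npz',**c)
"
```

```text
t 10.4 pos [ 467.6 -275.3  141.5] yaw -52.28 tilt [-0.04  0.14] w 92.7 F [ 0.1 -0.   1. ] q [ 0.09  0.54  0.5   2.11 -0.45  0.6  -0.01]
[24, -22, 0] rz -2.4
[25, -21, 0] rz -2.4
[26, -20, 0] rz -2.4
[26, -19, 0] rz -2.4
[27, -18, 0] rz -2.4
[28, -17, 0] rz -2.4
[29, -16, 0] rz -2.4
[29, -15, 0] rz -2.4
[30, -13, 0] rz -2.4
[30, -12, 0] rz -2.4
[31, -11, 0] rz -2.4
[31, -9, 0] rz -2.4
[32, -8, 0] rz -2.4
[32, -7, 0] rz -2.4
[32, -5, 0] rz -2.4
```

View pics/t1.png

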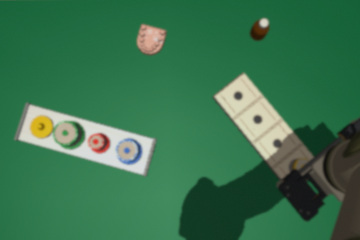

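The yellow former is empty and the other rings are undisturbed. The arm hides the placed ring, so I'll check it from a later view. Next, green.

Call:
{"fn": "arm_command", "kwargs": {
  "offset": [
    [20,-18,0],
    [25,-21,0],
    [26,-20,0],
    [26,-19,0],
    [27,-18,0],
    [28,-17,0],
    [29,-16,0],
    [29,-15,0],
    [30,-13,0],
    [30,-12,0]
  ],
  "delta_rot": [
    [0,0,-2.4],
    [0,0,-2.4],
    [0,0,-2.4],
    [0,0,-2.4],
    [0,0,-2.4],
    [0,0,-2.4],
    [0,0,-2.4],
    [0,0,-2.4],
    [0,0,-2.4],
    [0,0,-2.4]
  ],
  "hand": [93,93,93,93,93,93,93,93,93,93]
}}

```text
time: 11.45
ee_pos: [0.5204, 0.0466, 0.1502]
ee_rot: [0.857, 0.515, 0.004, 0.004]
force: [0.5, -0.1, 0.7]
width: 0.093
```

```bash
python3 -c "
from h import *
go([*ring(1),135],RA-90,6)
"
```

```text
t 11.45 pos [520.4  46.6 150.2] yaw -27.95 tilt [-0.16 -0.56] w 93.0 F [ 0.5 -0.1  0.7] q [-0.51  0.49  0.44  2.15 -0.38  0.57 -0.28]
[26, -9, 3] rz -2.0
[26, -8, 3] rz -2.0
[26, -7, 3] rz -2.0
[26, -6, 3] rz -2.0
[27, -6, 3] rz -2.0
[27, -5, 3] rz -2.0
```

Call:
{"fn": "arm_command", "kwargs": {
  "offset": [
    [26,-9,2],
    [26,-8,2],
    [26,-7,2],
    [24,-6,2],
    [18,-4,2],
    [11,-3,0],
    [6,-2,0],
    [2,0,0],
    [0,0,0],
    [0,0,0]
  ],
  "delta_rot": [
    [0.5,-0.2,-2],
    [0,0,-2],
    [0,0,-2],
    [0,0,-2],
    [0,0,-2],
    [0,0,-1],
    [0,0,0],
    [0,0,0],
    [0,0,0],
    [0,0,0]
  ],
  "hand": [93,93,93,93,93,93,93,93,93,93]
}}

```text
time: 12.45
ee_pos: [0.5383, 0.1984, 0.1418]
ee_rot: [0.8, 0.6, -0.0, 0.001]
force: [0.4, 0.2, 0.5]
width: 0.0931
```

```bash
python3 -c "
from h import *
go([*ring(1),32],RA-90,1)
"
```

```text
t 12.45 pos [538.3 198.4 141.8] yaw -16.23 tilt [ 0.05 -0.05] w 93.1 F [0.4 0.2 0.5] q [-0.72  0.55  0.4   2.04 -0.35  0.62 -0.37]
[11, 2, 110] rz -0.3
```

Call:
{"fn": "arm_command", "kwargs": {
  "offset": [
    [11,2,5],
    [0,0,15],
    [0,0,20],
    [0,0,20],
    [0,0,18],
    [0,0,10],
    [0,0,5],
    [0,0,0],
    [0,0,0]
  ],
  "delta_rot": [
    [0,0,-0.2],
    [0,0,0],
    [0,0,0],
    [0,0,0],
    [0,0,0],
    [0,0,0],
    [0,0,0],
    [0,0,0],
    [0,0,0]
  ],
  "hand": [93,93,93,93,93,93,93,93,93]
}}

```text
time: 13.35
ee_pos: [0.5478, 0.2088, 0.0452]
ee_rot: [0.8, 0.599, 0.002, 0.001]
force: [0.4, -0.2, 0.2]
width: 0.0928
```

```bash
python3 -c "
from h import *
go([*ring(1),32],RA-90,1)
"
```

```text
t 13.35 pos [547.8 208.8  45.2] yaw -16.33 tilt [-0.09 -0.23] w 92.8 F [ 0.4 -0.2  0.2] q [-0.65  0.7   0.29  2.07 -0.44  0.43 -0.31]
[-1, -4, 13] rz -0.4
```

Call:
{"fn": "arm_command", "kwargs": {
  "offset": [
    [-1,-4,9],
    [0,0,4],
    [0,0,0],
    [0,0,0],
    [0,0,0],
    [0,0,0],
    [0,0,0],
    [0,0,0],
    [0,0,0]
  ],
  "delta_rot": [
    [0.2,-0.1,-0.4],
    [0,0,0],
    [0,0,0],
    [0,0,0],
    [0,0,0],
    [0,0,0],
    [0,0,0],
    [0,0,0],
    [0,0,0]
  ],
  "hand": [93,93,75,58,30,30,30,30,30]
}}

```text
time: 14.25
ee_pos: [0.5443, 0.2097, 0.0333]
ee_rot: [0.798, 0.603, 0.002, 0.0]
force: [0.3, -0.9, -2.1]
width: 0.0495
```

```bash
python3 -c "
from h import *
go([*ring(1),32],RA-90,1)
"
```

```text
t 14.25 pos [544.3 209.7  33.3] yaw -15.88 tilt [-0.12 -0.14] w 49.5 F [ 0.3 -0.9 -2.1] q [-0.64  0.71  0.27  2.07 -0.45  0.41 -0.3 ]
[-1, 0, 1] rz 0.1
```

Call:
{"fn": "arm_command", "kwargs": {
  "offset": [
    [0,0,-8],
    [0,0,-15],
    [0,0,-20],
    [0,0,-25],
    [0,0,-25],
    [0,0,-15],
    [0,0,-5],
    [0,0,0]
  ],
  "delta_rot": [
    [0.1,-0.1,0],
    [0,0,0],
    [0,0,0],
    [0,0,0],
    [0,0,0],
    [0,0,0],
    [0,0,0],
    [0,0,0]
  ],
  "hand": [30,30,30,30,30,30,30,30]
}}

```text
time: 15.05
ee_pos: [0.5428, 0.2089, 0.1521]
ee_rot: [0.798, 0.602, -0.002, -0.0]
force: [-0.4, 0.4, -2.5]
width: 0.0494
```

```bash
python3 -c "
from h import *
go([*hole(1),145],TA+90,15)"
```

```text
t 15.05 pos [542.8 208.9 152.1] yaw -15.92 tilt [0.13 0.14] w 49.4 F [-0.4  0.4 -2.5] q [-0.74  0.54  0.41  2.01 -0.35  0.66 -0.39]
[-29, 7, 0] rz 2.4
[-29, 8, 0] rz 2.4
[-28, 9, 0] rz 2.4
[-28, 10, 0] rz 2.4
[-27, 12, 0] rz 2.4
[-27, 13, 0] rz 2.4
[-26, 14, 0] rz 2.4
[-26, 15, 0] rz 2.4
[-25, 16, 0] rz 2.4
[-24, 17, 0] rz 2.4
[-24, 18, 0] rz 2.4
[-23, 19, 0] rz 2.4
[-22, 20, 0] rz 2.4
[-21, 21, 0] rz 2.4
[-20, 22, 0] rz 2.4
```

Call:
{"fn": "arm_command", "kwargs": {
  "offset": [
    [-20,5,0],
    [-29,8,0],
    [-28,9,0],
    [-28,10,0],
    [-27,12,0],
    [-27,13,0],
    [-26,14,0],
    [-26,15,0],
    [-25,16,0],
    [-24,17,0]
  ],
  "delta_rot": [
    [0,0,2.4],
    [0,0,2.4],
    [0,0,2.4],
    [0,0,2.4],
    [0,0,2.4],
    [0,0,2.4],
    [0,0,2.4],
    [0,0,2.4],
    [0,0,2.4],
    [0,0,2.4]
  ],
  "hand": [30,30,30,30,30,30,30,30,30,30]
}}

```text
time: 16.05
ee_pos: [0.52, -0.0919, 0.1448]
ee_rot: [0.911, 0.413, -0.009, -0.001]
force: [0.5, 0.2, -0.8]
width: 0.0498
```

```bash
python3 -c "
from h import *
go([*hole(1),145],TA+90,5)"
```

```text
t 16.05 pos [520.  -91.9 144.8] yaw -41.18 tilt [0.85 0.52] w 49.8 F [ 0.5  0.2 -0.8] q [-0.28  0.52  0.5   2.13 -0.42  0.6  -0.21]
[-21, 19, 0] rz 2.2
[-20, 20, 0] rz 2.2
[-20, 21, 0] rz 2.2
[-19, 22, 0] rz 2.2
[-18, 22, 0] rz 2.2
```

Call:
{"fn": "arm_command", "kwargs": {
  "offset": [
    [-21,19,0],
    [-20,20,0],
    [-20,20,0],
    [-13,15,0],
    [-8,9,0],
    [-5,6,0],
    [-2,2,0],
    [0,0,0],
    [0,0,0]
  ],
  "delta_rot": [
    [-0.5,0.8,2.2],
    [0,0,2.2],
    [0,0,2.2],
    [0,0,2.2],
    [0,0,1.5],
    [0,0,0],
    [0,0,0],
    [0,0,0],
    [0,0,0]
  ],
  "hand": [30,30,30,30,30,30,30,30,30]
}}

```text
time: 16.95
ee_pos: [0.5107, -0.2312, 0.1393]
ee_rot: [0.948, 0.319, -0.006, -0.001]
force: [-0.3, 1.8, -1.7]
width: 0.0501
```

```bash
python3 -c "
from h import *
from station import capture
go([*hole(1),29.3],TA+90,1)
c=capture('wrist');cv2.imwrite('pics/w3.png',c['image']);np.savez('pics/w3.npz',**c)
c=capture('top');cv2.imwrite('pics/t2.png',c['image']);np.savez('pics/t2.npz',**c)
im=c['image'];print(proj(c,np.append(hole(0)/1e3,.066)).round(1))
c=capture('scene');np.savez('pics/s2.npz',**c);b=c['image'];uv=proj(c,np.append(hole(0)/1e3,.066));print(uv.round(1))
cv2.imwrite('pics/m2.png',np.hstack([cv2.resize(im[230:330,350:450],(400,400)),cv2.resize(b[70:170,200:300],(400,400))]))
"
```

```text
t 16.95 pos [ 510.7 -231.2  139.3] yaw -52.78 tilt [0.6  0.36] w 50.1 F [-0.3  1.8 -1.7] q [-0.03  0.57  0.52  2.07 -0.46  0.63 -0.12]
[7, 10, 110] rz -0.5
[423.5 287.5]
[257.7 100.2]
```

View pics/m2.png

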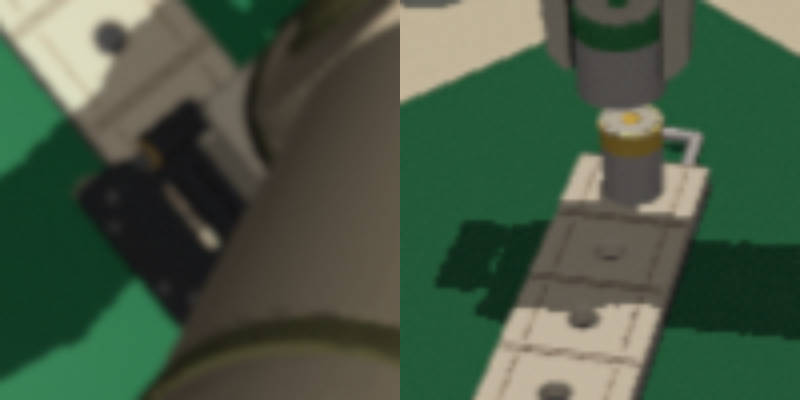

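```bash
cat >> h.py <<'E'
def dot(c,uv,r,z,smin=110):
    u0,v0=np.round(uv).astype(int);hsv=cv2.cvtColor(c["image"],cv2.COLOR_BGR2HSV)[v0-r:v0+r+1,u0-r:u0+r+1]
    yy,xx=np.mgrid[-r:r+1,-r:r+1];w=(hsv[...,1].astype(float)-smin).clip(0)*(yy**2+xx**2<=r*r)
    q=np.array([(w*xx).sum()/w.sum()+u0,(w*yy).sum()/w.sum()+v0]);return q,ray(c,q,z)*1e3
E
python3 -c "
from h import *
c=dict(np.load('pics/s2.npz'))
print('yellow vs hole by scene',dot(c,(257.5,99.5),3,.066),'hole scene 469.7 -277.6')
from station import get_obs
o=get_obs();R=Rn.from_quat(o['ee_rot']);c=dict(np.load('pics/w3.npz'));q,p=dot(c,(280,300),14,o['ee_pos'][2]+.0367);print(q,R.inv().apply(p-o['ee_pos']*1e3).round(1))
for i in (1,2,3):
  s=proj(c,np.append(hole(i)/1e3,.016));print(s.round(1))
  if s[1]<20: continue
  s=s.astype(int);r=18;g=c['image'][s[1]-r:s[1]+r,s[0]-r:s[0]+r].max(2);t=cv2.threshold(g,0,255,cv2.THRESH_OTSU)[1]==0
  b=max(blobs(t,20,2000),key=lambda x:x[1][4]);uv=b[0]+s-r;print(uv.round(1),(ray(c,uv,.016)*1e3).round(1),hole(i).round(1))
"
```

```text
yellow vs hole by scene (array([257.24293785,  99.23446328]), array([ 468.11555555, -279.63704674,   66.        ])) hole scene 469.7 -277.6
[280.20549439 298.53068789] [ -0.6  -0.4 -36.7]
[292.2 196.7]
[291.8 196.4] [ 522.2 -234.6   16. ] [ 522.2 -235. ]
[292.2 122.2]
[294.1 127.4] [ 571.9 -198.5   16. ] [ 574.4 -194.6]
[292.3  36.7]
[292.3  38.8] [ 625.3 -155.1   16. ] [ 626.6 -154.2]
```

Call:
{"fn": "arm_command", "kwargs": {
  "offset": [
    [7,10,15],
    [0,0,10],
    [0,0,0],
    [0,0,0]
  ],
  "delta_rot": [
    [-0.4,0.6,-0.5],
    [0,0,0],
    [0,0,0],
    [0,0,0]
  ],
  "hand": [30,30,30,30]
}}

```text
time: 17.5
ee_pos: [0.5228, -0.2329, 0.1139]
ee_rot: [0.946, 0.325, 0.001, 0.0]
force: [0.8, 0.2, -1.6]
width: 0.05
```

```bash
python3 -c "
from h import *
go([*hole(1),29.3],TA+90,1)"
```

```text
t 17.5 pos [ 522.8 -232.9  113.9] yaw -52.09 tilt [-0.05 -0.02] w 50.0 F [ 0.8  0.2 -1.6] q [ 0.    0.6   0.48  2.07 -0.5   0.58 -0.08]
[-2, 1, 85] rz 0.2
```

Call:
{"fn": "arm_command", "kwargs": {
  "offset": [
    [-2,1,8],
    [0,0,15],
    [0,0,20],
    [0,0,16],
    [0,0,8],
    [0,0,4],
    [0,0,0],
    [0,0,0]
  ],
  "delta_rot": [
    [0,0,0.2],
    [0,0,0],
    [0,0,0],
    [0,0,0],
    [0,0,0],
    [0,0,0],
    [0,0,0],
    [0,0,0]
  ],
  "hand": [30,30,30,30,30,30,30,30]
}}

```text
time: 18.3
ee_pos: [0.5216, -0.2359, 0.0416]
ee_rot: [0.947, 0.322, 0.001, 0.001]
force: [0.3, -0.2, -2.8]
width: 0.0497
```

```bash
python3 -c "
from h import *
go([*hole(1),29.3],TA+90,1)"
```

```text
t 18.3 pos [ 521.6 -235.9   41.6] yaw -52.4 tilt [-0.1  -0.16] w 49.7 F [ 0.3 -0.2 -2.8] q [ 0.09  0.7   0.36  2.1  -0.58  0.43 -0.01]
[1, 0, 12] rz -0.1
```

Call:
{"fn": "arm_command", "kwargs": {
  "offset": [
    [1,0,5],
    [0,0,4],
    [0,0,1],
    [0,0,1],
    [0,0,0]
  ],
  "delta_rot": [
    [0.1,-0.1,-0.1],
    [0,0,0],
    [0,0,0],
    [0,0,0],
    [0,0,0]
  ],
  "hand": [30,30,30,30,30]
}}

```text
time: 18.8
ee_pos: [0.5235, -0.2354, 0.0312]
ee_rot: [0.946, 0.323, 0.001, 0.001]
force: [-0.2, -0.1, -2.0]
width: 0.0494
```

```bash
python3 -c "
from h import *
go([*hole(1),29.3],TA+90,1)"
```

```text
t 18.8 pos [ 523.5 -235.4   31.2] yaw -52.26 tilt [-0.07 -0.18] w 49.4 F [-0.2 -0.1 -2. ] q [ 0.09  0.72  0.35  2.1  -0.59  0.41 -0.  ]
[-1, -1, 2] rz -0.0
```

Call:
{"fn": "arm_command", "kwargs": {
  "offset": [
    [0,-1,1],
    [0,0,1],
    [0,0,1],
    [0,0,0]
  ],
  "delta_rot": [
    [0,0,0],
    [0,0,0],
    [0,0,0],
    [0,0,0]
  ],
  "hand": [30,30,30,30]
}}

```text
time: 19.2
ee_pos: [0.523, -0.2347, 0.0296]
ee_rot: [0.946, 0.323, 0.002, 0.001]
force: [-0.6, 0.4, -2.8]
width: 0.0496
```

```bash
python3 -c "
from h import *
go([*hole(1),29.3],TA+90,1)"
```

```text
t 19.2 pos [ 523.  -234.7   29.6] yaw -52.28 tilt [-0.15 -0.21] w 49.6 F [-0.6  0.4 -2.8] q [ 0.1   0.72  0.34  2.1  -0.6   0.4   0.  ]
[-1, 0, 0] rz -0.0
```

Call:
{"fn": "arm_command", "kwargs": {
  "offset": [
    [-1,0,1],
    [0,0,1],
    [0,0,1],
    [0,0,0]
  ],
  "delta_rot": [
    [0.2,-0.1,0],
    [0,0,0],
    [0,0,0],
    [0,0,0]
  ],
  "hand": [30,30,30,30]
}}

```text
time: 19.6
ee_pos: [0.5229, -0.2349, 0.0296]
ee_rot: [0.946, 0.323, 0.002, -0.0]
force: [0.2, -0.0, -2.3]
width: 0.0496
```

Call:
{"fn": "arm_command", "kwargs": {
  "offset": [
    [0,0,2],
    [0,0,2],
    [0,0,0]
  ],
  "delta_rot": [
    [0,0,0],
    [0,0,0],
    [0,0,0]
  ],
  "hand": [30,30,30]
}}

```text
time: 19.9
ee_pos: [0.5231, -0.235, 0.0297]
ee_rot: [0.946, 0.323, 0.004, -0.001]
force: [-0.5, 0.9, -1.5]
width: 0.0494
```

```bash
python3 -c "
from h import *
go([*hole(1),29.3],TA+90,1)"
```

```text
t 19.9 pos [ 523.1 -235.    29.7] yaw -52.32 tilt [-0.47 -0.05] w 49.4 F [-0.5  0.9 -1.5] q [ 0.11  0.72  0.33  2.1  -0.6   0.41  0.01]
[-1, -1, 0] rz -0.1
```

Contact is confirmed: z no longer falls. Release and rise.

Call:
{"fn": "arm_command", "kwargs": {
  "offset": [
    [0,0,0],
    [0,0,0],
    [0,0,0],
    [0,0,0],
    [0,0,-10],
    [0,0,-20],
    [0,0,-30],
    [0,0,-30],
    [0,0,-15]
  ],
  "delta_rot": [
    [0,0,0],
    [0,0,0],
    [0,0,0],
    [0,-0.4,0],
    [0,0,0],
    [0,0,0],
    [0,0,0],
    [0,0,0],
    [0,0,0]
  ],
  "hand": [54,66,85,93,93,93,93,93,93]
}}

```text
time: 20.8
ee_pos: [0.5217, -0.2349, 0.1368]
ee_rot: [0.947, 0.323, -0.003, -0.001]
force: [0.1, -0.1, -0.7]
width: 0.0927
```

```bash
python3 -c "
from h import *
go([*ring(2),140],RA-90,13)
"
```

```text
t 20.8 pos [ 521.7 -234.9  136.8] yaw -52.36 tilt [0.24 0.21] w 92.7 F [ 0.1 -0.1 -0.7] q [-0.02  0.58  0.52  2.05 -0.47  0.64 -0.11]
[18, -23, 0] rz -2.8
[19, -22, 0] rz -2.8
[20, -21, 0] rz -2.8
[21, -20, 0] rz -2.8
[22, -19, 0] rz -2.8
[23, -18, 0] rz -2.8
[24, -17, 0] rz -2.8
[25, -16, 0] rz -2.8
[25, -14, 0] rz -2.8
[26, -13, 0] rz -2.8
[27, -12, 0] rz -2.8
[27, -10, 0] rz -2.8
[28, -9, 0] rz -2.8
```

Call:
{"fn": "arm_command", "kwargs": {
  "offset": [
    [14,-18,0],
    [19,-22,0],
    [20,-21,0],
    [21,-20,0],
    [22,-19,0],
    [23,-18,0],
    [24,-17,0],
    [25,-16,0],
    [25,-14,0]
  ],
  "delta_rot": [
    [-0.2,0.2,-2.8],
    [0,0,-2.8],
    [0,0,-2.8],
    [0,0,-2.8],
    [0,0,-2.8],
    [0,0,-2.8],
    [0,0,-2.8],
    [0,0,-2.8],
    [0,0,-2.8]
  ],
  "hand": [93,93,93,93,93,93,93,93,93]
}}

```text
time: 21.7
ee_pos: [0.5238, 0.0247, 0.1451]
ee_rot: [0.851, 0.525, 0.002, 0.005]
force: [0.6, -0.3, 0.2]
width: 0.0927
```

```bash
python3 -c "
from h import *
from station import capture
go([*ring(2),140],RA-90,5)
c=capture('top');np.savez('pics/t3.npz',**c)
cv2.imwrite('pics/t3.png',cv2.resize(c['image'][180:330,320:460],None,fx=4,fy=4))
for i in (0,1):print(proj(c,np.append(hole(i)/1e3,.066)).round(1))
"
```

```text
t 21.7 pos [523.8  24.7 145.1] yaw -26.67 tilt [ 0.03 -0.6 ] w 92.7 F [ 0.6 -0.3  0.2] q [-0.47  0.5   0.44  2.15 -0.38  0.56 -0.21]
[22, -10, 1] rz -2.1
[22, -10, 1] rz -2.1
[22, -9, 1] rz -2.1
[23, -8, 1] rz -2.1
[23, -7, 1] rz -2.1
[423.5 287.5]
[402.2 261.7]
```

View pics/t3.png

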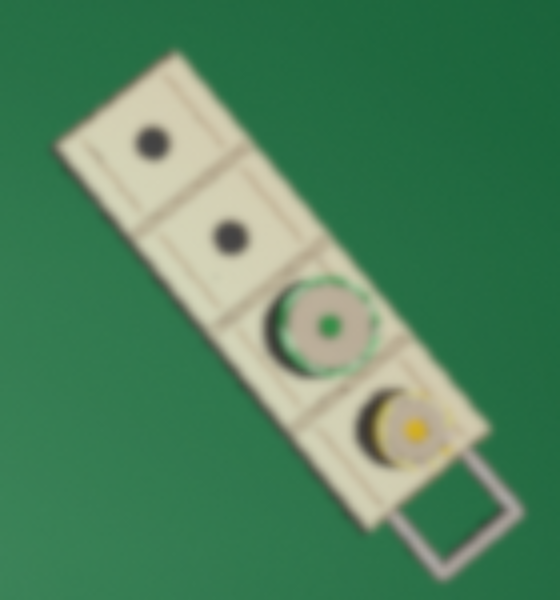

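Green's dot is at (402.5,261.7) and yellow's at (424,287.5). Both are within half a pixel (about 1 mm) of their expected centres. Next, red.

Call:
{"fn": "arm_command", "kwargs": {
  "offset": [
    [22,-10,1],
    [22,-10,1],
    [22,-9,1],
    [17,-7,1],
    [11,-4,0],
    [6,-2,0],
    [3,-1,0],
    [0,0,0],
    [0,0,0]
  ],
  "delta_rot": [
    [0.6,0,-2.1],
    [0,0,-2.1],
    [0,0,-2.1],
    [0,0,-2.1],
    [0,0,-1],
    [0,0,0],
    [0,0,0],
    [0,0,0],
    [0,0,0]
  ],
  "hand": [93,93,93,93,93,93,93,93,93]
}}

```text
time: 22.65
ee_pos: [0.5223, 0.1456, 0.1436]
ee_rot: [0.801, 0.599, 0.0, -0.0]
force: [0.4, 0.4, 0.3]
width: 0.0928
```

```bash
python3 -c "
from h import *
go([*ring(2),32],RA-90,1)
"
```

```text
t 22.65 pos [522.3 145.6 143.6] yaw -16.45 tilt [-0.03 -0.  ] w 92.8 F [0.4 0.4 0.3] q [-0.66  0.51  0.4   2.11 -0.36  0.58 -0.29]
[0, 3, 112] rz -0.5
```

Call:
{"fn": "arm_command", "kwargs": {
  "offset": [
    [0,3,8],
    [0,0,16],
    [0,0,20],
    [0,0,20],
    [0,0,17],
    [0,0,10],
    [0,0,5],
    [0,0,0],
    [0,0,0]
  ],
  "delta_rot": [
    [0,0,-0.5],
    [0,0,0],
    [0,0,0],
    [0,0,0],
    [0,0,0],
    [0,0,0],
    [0,0,0],
    [0,0,0],
    [0,0,0]
  ],
  "hand": [93,93,93,93,93,93,93,93,93]
}}

```text
time: 23.55
ee_pos: [0.5279, 0.1387, 0.0424]
ee_rot: [0.8, 0.6, 0.001, 0.001]
force: [0.3, -0.3, 0.2]
width: 0.0929
```

```bash
python3 -c "
from h import *
go([*ring(2),32],RA-90,1)
"
```

```text
t 23.55 pos [527.9 138.7  42.4] yaw -16.3 tilt [ 0.02 -0.13] w 92.9 F [ 0.3 -0.3  0.2] q [-0.54  0.67  0.26  2.16 -0.46  0.37 -0.18]
[5, -4, 10] rz -0.3
```

Call:
{"fn": "arm_command", "kwargs": {
  "offset": [
    [5,-4,7],
    [0,0,3],
    [0,0,0],
    [0,0,0]
  ],
  "delta_rot": [
    [0.1,0,-0.3],
    [0,0,0],
    [0,0,0],
    [0,0,0]
  ],
  "hand": [93,93,93,93]
}}

```text
time: 23.95
ee_pos: [0.5261, 0.146, 0.0332]
ee_rot: [0.798, 0.602, 0.001, 0.001]
force: [0.1, 0.5, 0.4]
width: 0.0926
```

```bash
python3 -c "
from h import *
go([*ring(2),32],RA-90,1)
"
```

```text
t 23.95 pos [526.1 146.   33.2] yaw -15.92 tilt [-0.09 -0.15] w 92.6 F [0.1 0.5 0.4] q [-0.54  0.69  0.24  2.16 -0.47  0.34 -0.18]
[-1, 0, 1] rz 0.0
```

Call:
{"fn": "arm_command", "kwargs": {
  "offset": [
    [-1,0,1],
    [0,0,0],
    [0,0,0],
    [0,0,0],
    [0,0,0],
    [0,0,0],
    [0,0,0],
    [0,0,0],
    [0,0,0]
  ],
  "delta_rot": [
    [0,0,0],
    [0,0,0],
    [0,0,0],
    [0,0,0],
    [0,0,0],
    [0,0,0],
    [0,0,0],
    [0,0,0],
    [0,0,0]
  ],
  "hand": [75,58,42,15,15,15,15,15,15]
}}

```text
time: 24.85
ee_pos: [0.5261, 0.1449, 0.0327]
ee_rot: [0.798, 0.602, 0.002, 0.001]
force: [-0.2, -0.1, 0.5]
width: 0.0319
```

```bash
python3 -c "
from h import *
go([*ring(2),32],RA-90,1)
"
```

```text
t 24.85 pos [526.1 144.9  32.7] yaw -15.92 tilt [-0.11 -0.19] w 31.9 F [-0.2 -0.1  0.5] q [-0.54  0.69  0.24  2.16 -0.47  0.34 -0.18]
[0, -1, 1] rz 0.0
```

Gripped at 31.9 mm, so the set-down TCP z is about 28.7.

Call:
{"fn": "arm_command", "kwargs": {
  "offset": [
    [0,0,-8],
    [0,0,-15],
    [0,0,-20],
    [0,0,-25],
    [0,0,-25],
    [0,0,-15],
    [0,0,-5],
    [0,0,0]
  ],
  "delta_rot": [
    [0.2,-0.1,0],
    [0,0,0],
    [0,0,0],
    [0,0,0],
    [0,0,0],
    [0,0,0],
    [0,0,0],
    [0,0,0]
  ],
  "hand": [15,15,15,15,15,15,15,15]
}}

```text
time: 25.65
ee_pos: [0.5252, 0.1443, 0.1521]
ee_rot: [0.798, 0.602, -0.001, -0.001]
force: [0.3, -1.2, -0.7]
width: 0.0313
```

```bash
python3 -c "
from h import *
go([*hole(2),150],TA+90,11)"
```

```text
t 25.65 pos [525.2 144.3 152.1] yaw -15.97 tilt [0.07 0.18] w 31.3 F [ 0.3 -1.2 -0.7] q [-0.66  0.51  0.42  2.09 -0.35  0.61 -0.28]
[-28, 13, 0] rz 3.3
[-28, 14, 0] rz 3.3
[-27, 16, 0] rz 3.3
[-26, 17, 0] rz 3.3
[-25, 19, 0] rz 3.3
[-24, 20, 0] rz 3.3
[-22, 22, 0] rz 3.3
[-21, 23, 0] rz 3.3
[-20, 24, 0] rz 3.3
[-18, 25, 0] rz 3.3
[-17, 26, 0] rz 3.3
```

Call:
{"fn": "arm_command", "kwargs": {
  "offset": [
    [-20,9,0],
    [-28,14,0],
    [-27,16,0],
    [-26,17,0],
    [-25,19,0],
    [-24,20,0],
    [-22,22,0],
    [-21,23,0]
  ],
  "delta_rot": [
    [0,0,3.3],
    [0,0,3.3],
    [0,0,3.3],
    [0,0,3.3],
    [0,0,3.3],
    [0,0,3.3],
    [0,0,3.3],
    [0,0,3.3]
  ],
  "hand": [15,15,15,15,15,15,15,15]
}}

```text
time: 26.45
ee_pos: [0.5528, -0.1051, 0.1455]
ee_rot: [0.92, 0.393, -0.007, -0.002]
force: [1.2, 1.0, -0.3]
width: 0.0316
```

```bash
python3 -c "
from h import *
go([*hole(2),145],TA+90,4)"
```

```text
t 26.45 pos [ 552.8 -105.1  145.5] yaw -43.77 tilt [0.62 0.49] w 31.6 F [ 1.2  1.  -0.3] q [-0.27  0.56  0.52  2.06 -0.44  0.65 -0.21]
[-12, 19, 0] rz 2.1
[-12, 20, 0] rz 2.1
[-11, 20, 0] rz 2.1
[-10, 21, 0] rz 2.1
```

Call:
{"fn": "arm_command", "kwargs": {
  "offset": [
    [-14,19,0],
    [-11,18,0],
    [-7,12,0],
    [-4,7,0],
    [-2,3,0],
    [0,0,0],
    [0,0,0]
  ],
  "delta_rot": [
    [-0.5,0.6,2.1],
    [0,0,2.1],
    [0,0,2.1],
    [0,0,1],
    [0,0,0],
    [0,0,0],
    [0,0,0]
  ],
  "hand": [15,15,15,15,15,15,15]
}}

```text
time: 27.15
ee_pos: [0.5611, -0.1855, 0.141]
ee_rot: [0.947, 0.322, -0.004, 0.0]
force: [-0.1, -0.0, -0.2]
width: 0.0312
```

```bash
python3 -c "
from h import *
go([*hole(2),28.7],TA+90,1)
from station import capture,get_obs
c=capture('wrist');o=get_obs();R=Rn.from_quat(o['ee_rot'])
q,p=dot(c,(280,299),11,o['ee_pos'][2]+.0373);print(q,R.inv().apply(p-o['ee_pos']*1e3).round(1))
"
```

```text
t 27.15 pos [ 561.1 -185.5  141. ] yaw -52.39 tilt [0.46 0.14] w 31.2 F [-0.1 -0.  -0.2] q [-0.14  0.6   0.55  2.   -0.48  0.68 -0.2 ]
[5, 15, 112] rz -0.1
[280.01318091 297.87738497] [  0.1  -0.2 -37.3]
```

Call:
{"fn": "arm_command", "kwargs": {
  "offset": [
    [5,15,15],
    [0,0,10],
    [0,0,0],
    [0,0,0]
  ],
  "delta_rot": [
    [-0.1,0.4,0],
    [0,0,0],
    [0,0,0],
    [0,0,0]
  ],
  "hand": [15,15,15,15]
}}

```text
time: 27.6
ee_pos: [0.5741, -0.1902, 0.1154]
ee_rot: [0.946, 0.325, -0.0, -0.001]
force: [0.2, -0.4, -1.0]
width: 0.0316
```

```bash
python3 -c "
from h import *
go([*hole(2),28.7],TA+90,1)"
```

```text
t 27.6 pos [ 574.1 -190.2  115.4] yaw -52.08 tilt [-0.    0.16] w 31.6 F [ 0.2 -0.4 -1. ] q [-0.1   0.64  0.51  1.99 -0.51  0.64 -0.17]
[-3, 4, 87] rz 0.2
```

Call:
{"fn": "arm_command", "kwargs": {
  "offset": [
    [-3,4,8],
    [0,0,15],
    [0,0,20],
    [0,0,18],
    [0,0,8],
    [0,0,4],
    [0,0,0],
    [0,0,0]
  ],
  "delta_rot": [
    [0,0,0.2],
    [0,0,0],
    [0,0,0],
    [0,0,0],
    [0,0,0],
    [0,0,0],
    [0,0,0],
    [0,0,0]
  ],
  "hand": [15,15,15,15,15,15,15,15]
}}

```text
time: 28.4
ee_pos: [0.5732, -0.1947, 0.0379]
ee_rot: [0.946, 0.323, -0.0, -0.001]
force: [-0.8, 0.0, -0.7]
width: 0.0317
```

```bash
python3 -c "
from h import *
go([*hole(2),28.7],TA+90,1)"
```

```text
t 28.4 pos [ 573.2 -194.7   37.9] yaw -52.27 tilt [-0.01  0.16] w 31.7 F [-0.8  0.  -0.7] q [-0.03  0.74  0.4   2.02 -0.6   0.49 -0.09]
[1, 1, 9] rz -0.0
```

Call:
{"fn": "arm_command", "kwargs": {
  "offset": [
    [1,1,4],
    [0,0,2],
    [0,0,1],
    [0,0,1],
    [0,0,0]
  ],
  "delta_rot": [
    [-0.2,0,0],
    [0,0,0],
    [0,0,0],
    [0,0,0],
    [0,0,0]
  ],
  "hand": [15,15,15,15,15]
}}

```text
time: 28.9
ee_pos: [0.576, -0.195, 0.031]
ee_rot: [0.946, 0.324, 0.002, 0.001]
force: [0.1, 0.4, -1.3]
width: 0.0316
```

```bash
python3 -c "
from h import *
go([*hole(2),28.7],TA+90,1)"
```

```text
t 28.9 pos [ 576. -195.   31.] yaw -52.25 tilt [-0.13 -0.2 ] w 31.6 F [ 0.1  0.4 -1.3] q [-0.02  0.75  0.39  2.02 -0.61  0.48 -0.09]
[-1, -1, 2] rz 0.0
```

Call:
{"fn": "arm_command", "kwargs": {
  "offset": [
    [-1,-1,1],
    [0,0,1],
    [0,0,1],
    [0,0,1],
    [0,0,0]
  ],
  "delta_rot": [
    [0.2,-0.1,0],
    [0,0,0],
    [0,0,0],
    [0,0,0],
    [0,0,0]
  ],
  "hand": [15,15,15,15,15]
}}

```text
time: 29.4
ee_pos: [0.5747, -0.1949, 0.029]
ee_rot: [0.946, 0.323, 0.001, -0.0]
force: [0.5, -0.1, -0.0]
width: 0.0315
```

```bash
python3 -c "
from h import *
go([*hole(2),28.7],TA+90,1)"
```

```text
t 29.4 pos [ 574.7 -194.9   29. ] yaw -52.27 tilt [-0.13  0.  ] w 31.5 F [ 0.5 -0.1 -0. ] q [-0.02  0.75  0.39  2.02 -0.61  0.47 -0.09]
[0, 0, 0] rz -0.0
```

Call:
{"fn": "arm_command", "kwargs": {
  "offset": [
    [0,0,1],
    [0,0,1],
    [0,0,0]
  ],
  "delta_rot": [
    [0,0,0],
    [0,0,0],
    [0,0,0]
  ],
  "hand": [15,15,15]
}}

```text
time: 29.7
ee_pos: [0.5749, -0.195, 0.0289]
ee_rot: [0.946, 0.323, 0.002, -0.001]
force: [0.4, -0.8, -0.7]
width: 0.0316
```

In contact. Release.

Call:
{"fn": "arm_command", "kwargs": {
  "offset": [
    [0,0,0],
    [0,0,0],
    [0,0,0],
    [0,0,0],
    [0,0,0],
    [0,0,-10],
    [0,0,-20],
    [0,0,-30],
    [0,0,-30],
    [0,0,-15]
  ],
  "delta_rot": [
    [0,0,0],
    [0,0,0],
    [0,0,0],
    [0,0,0],
    [0,-0.2,0],
    [0,0,0],
    [0,0,0],
    [0,0,0],
    [0,0,0],
    [0,0,0]
  ],
  "hand": [36,50,70,90,93,93,93,93,93,93]
}}

```text
time: 30.7
ee_pos: [0.5734, -0.195, 0.1365]
ee_rot: [0.946, 0.323, -0.002, -0.001]
force: [0.5, -0.3, -0.8]
width: 0.093
```

```bash
python3 -c "
from h import *
go([*ring(3),145],RA-90,10)
"
```

```text
t 30.7 pos [ 573.4 -195.   136.5] yaw -52.34 tilt [0.22 0.21] w 93.0 F [ 0.5 -0.3 -0.8] q [-0.12  0.62  0.54  1.97 -0.49  0.69 -0.19]
[12, -26, -1] rz -3.6
[13, -25, -1] rz -3.6
[15, -24, -1] rz -3.6
[16, -23, -1] rz -3.6
[18, -22, -1] rz -3.6
[19, -21, -1] rz -3.6
[20, -20, -1] rz -3.6
[22, -18, -1] rz -3.6
[23, -17, -1] rz -3.6
[24, -15, -1] rz -3.6
```

Call:
{"fn": "arm_command", "kwargs": {
  "offset": [
    [9,-19,-2],
    [13,-25,-2],
    [15,-24,-1],
    [16,-23,-1],
    [18,-22,-1],
    [19,-21,-1],
    [20,-20,-1]
  ],
  "delta_rot": [
    [-0.2,0.2,-3.6],
    [0,0,-3.6],
    [0,0,-3.6],
    [0,0,-3.6],
    [0,0,-3.6],
    [0,0,-3.6],
    [0,0,-3.6]
  ],
  "hand": [93,93,93,93,93,93,93]
}}

```text
time: 31.4
ee_pos: [0.5237, -0.0018, 0.1489]
ee_rot: [0.846, 0.533, 0.002, 0.002]
force: [0.7, 0.4, -0.1]
width: 0.0929
```

```bash
python3 -c "
from h import *
go([*ring(3),145],RA-90,4)
"
```

```text
t 31.4 pos [523.7  -1.8 148.9] yaw -25.57 tilt [-0.06 -0.25] w 92.9 F [ 0.7  0.4 -0.1] q [-0.42  0.49  0.45  2.15 -0.38  0.57 -0.14]
[17, -13, 1] rz -2.4
[18, -12, 1] rz -2.4
[18, -11, 1] rz -2.4
[19, -10, 1] rz -2.4
```

Call:
{"fn": "arm_command", "kwargs": {
  "offset": [
    [18,-13,1],
    [17,-11,1],
    [12,-7,1],
    [6,-4,0],
    [3,-2,0],
    [0,0,0],
    [0,0,0]
  ],
  "delta_rot": [
    [0.2,0,-2.4],
    [0,0,-2.4],
    [0,0,-2],
    [0,0,-1],
    [0,0,0],
    [0,0,0],
    [0,0,0]
  ],
  "hand": [93,93,93,93,93,93,93]
}}

```text
time: 32.1
ee_pos: [0.5048, 0.0735, 0.1457]
ee_rot: [0.801, 0.599, 0.0, -0.002]
force: [0.3, 0.0, 0.5]
width: 0.0933
```

```bash
python3 -c "
from h import *
go([*ring(3),32],RA-90,1)
"
```

```text
t 32.1 pos [504.8  73.5 145.7] yaw -16.41 tilt [-0.13  0.15] w 93.3 F [0.3 0.  0.5] q [-0.54  0.48  0.4   2.17 -0.36  0.55 -0.15]
[9, 0, 114] rz -0.5
```

Call:
{"fn": "arm_command", "kwargs": {
  "offset": [
    [9,0,5],
    [0,0,15],
    [0,0,20],
    [0,0,20],
    [0,0,19],
    [0,0,11],
    [0,0,5],
    [0,0,0],
    [0,0,0]
  ],
  "delta_rot": [
    [-0.1,-0.1,-0.5],
    [0,0,0],
    [0,0,0],
    [0,0,0],
    [0,0,0],
    [0,0,0],
    [0,0,0],
    [0,0,0],
    [0,0,0]
  ],
  "hand": [93,93,93,93,93,93,93,93,93]
}}

```text
time: 33.0
ee_pos: [0.5115, 0.0813, 0.0463]
ee_rot: [0.8, 0.6, 0.001, 0.001]
force: [-0.1, 0.3, 0.1]
width: 0.0932
```

```bash
python3 -c "
from h import *
go([*ring(3),32],RA-90,1)
"
```

```text
t 33.0 pos [511.5  81.3  46.3] yaw -16.21 tilt [-0.05 -0.18] w 93.2 F [-0.1  0.3  0.1] q [-0.44  0.64  0.25  2.22 -0.47  0.32 -0.07]
[-1, -4, 14] rz -0.3
```

Call:
{"fn": "arm_command", "kwargs": {
  "offset": [
    [-1,-4,10],
    [0,0,4],
    [0,0,0],
    [0,0,0]
  ],
  "delta_rot": [
    [0.2,0,-0.3],
    [0,0,0],
    [0,0,0],
    [0,0,0]
  ],
  "hand": [93,93,93,93]
}}

```text
time: 33.4
ee_pos: [0.5078, 0.0819, 0.0327]
ee_rot: [0.798, 0.603, 0.001, -0.0]
force: [-0.1, -0.2, 0.5]
width: 0.0932
```

```bash
python3 -c "
from h import *
go([*ring(3),32],RA-90,1)
"
```

```text
t 33.4 pos [507.8  81.9  32.7] yaw -15.86 tilt [-0.13 -0.1 ] w 93.2 F [-0.1 -0.2  0.5] q [-0.42  0.67  0.21  2.23 -0.49  0.29 -0.05]
[0, 0, 1] rz 0.1
```

Call:
{"fn": "arm_command", "kwargs": {
  "offset": [
    [0,0,0],
    [0,0,0],
    [0,0,0],
    [0,0,0],
    [0,0,0],
    [0,0,0],
    [0,0,0],
    [0,0,0]
  ],
  "delta_rot": [
    [0,0,0],
    [0,0,0],
    [0,0,0],
    [0,0,0],
    [0,0,0],
    [0,0,0],
    [0,0,0],
    [0,0,0]
  ],
  "hand": [75,58,48,25,25,25,25,25]
}}

```text
time: 34.2
ee_pos: [0.5082, 0.082, 0.0333]
ee_rot: [0.798, 0.603, 0.002, 0.0]
force: [0.1, 0.3, -0.5]
width: 0.0435
```

```bash
python3 -c "
from h import *
go([*ring(3),32],RA-90,1)
"
```

```text
t 34.2 pos [508.2  82.   33.3] yaw -15.85 tilt [-0.16 -0.15] w 43.5 F [ 0.1  0.3 -0.5] q [-0.42  0.66  0.21  2.23 -0.49  0.29 -0.05]
[-1, -1, 1] rz 0.1
```

Gripped at 43.5 mm, so the set-down z is about 29.3.

Call:
{"fn": "arm_command", "kwargs": {
  "offset": [
    [0,0,-8],
    [0,0,-15],
    [0,0,-20],
    [0,0,-25],
    [0,0,-25],
    [0,0,-15],
    [0,0,-5],
    [0,0,0]
  ],
  "delta_rot": [
    [0.2,-0.1,0],
    [0,0,0],
    [0,0,0],
    [0,0,0],
    [0,0,0],
    [0,0,0],
    [0,0,0],
    [0,0,0]
  ],
  "hand": [25,25,25,25,25,25,25,25]
}}

```text
time: 35.0
ee_pos: [0.507, 0.0814, 0.1525]
ee_rot: [0.798, 0.602, -0.002, -0.002]
force: [-0.3, -0.5, -1.8]
width: 0.0435
```

```bash
python3 -c "
from h import *
go([*hole(3),150],TA+90,8)"
```

```text
t 35.0 pos [507.   81.4 152.5] yaw -15.91 tilt [0.02 0.27] w 43.5 F [-0.3 -0.5 -1.8] q [-0.57  0.48  0.42  2.16 -0.35  0.58 -0.16]
[-24, 22, 0] rz 4.5
[-22, 24, 0] rz 4.5
[-20, 26, 0] rz 4.5
[-18, 28, 0] rz 4.5
[-16, 29, 0] rz 4.5
[-14, 30, 0] rz 4.5
[-11, 31, 0] rz 4.5
[-9, 32, 0] rz 4.5
```

Call:
{"fn": "arm_command", "kwargs": {
  "offset": [
    [-14,13,0],
    [-22,24,0],
    [-20,26,0],
    [-18,28,0],
    [-16,29,0],
    [-12,26,0]
  ],
  "delta_rot": [
    [-0.2,0,4.5],
    [0,0,4.5],
    [0,0,4.5],
    [0,0,4.5],
    [0,0,4.5],
    [0,0,4.5]
  ],
  "hand": [25,25,25,25,25,25]
}}

```text
time: 35.6
ee_pos: [0.5881, -0.0847, 0.1472]
ee_rot: [0.922, 0.388, -0.004, -0.002]
force: [-0.4, -0.0, -2.7]
width: 0.0437
```

```bash
python3 -c "
from h import *
go([*hole(3),145],TA+90,3)"
```

```text
t 35.6 pos [588.1 -84.7 147.2] yaw -44.3 tilt [0.34 0.33] w 43.7 F [-0.4 -0.  -2.7] q [-0.31  0.59  0.54  1.99 -0.46  0.69 -0.25]
[-8, 25, 1] rz 2.7
[-6, 26, 1] rz 2.7
[-5, 26, 1] rz 2.7
```

Call:
{"fn": "arm_command", "kwargs": {
  "offset": [
    [-8,22,0],
    [-5,16,0],
    [-3,10,0],
    [-1,5,0],
    [0,1,0],
    [0,0,0],
    [0,0,0]
  ],
  "delta_rot": [
    [-0.3,0.3,2.7],
    [0,0,2.2],
    [0,0,1.5],
    [0,0,0.5],
    [0,0,0],
    [0,0,0],
    [0,0,0]
  ],
  "hand": [25,25,25,25,25,25,25]
}}

```text
time: 36.3
ee_pos: [0.6121, -0.1441, 0.1427]
ee_rot: [0.946, 0.323, -0.004, -0.0]
force: [-0.1, 0.5, -2.3]
width: 0.0436
```

```bash
python3 -c "
from h import *
go([*hole(3),29.3],TA+90,1)
from station import capture,get_obs
c=capture('wrist');o=get_obs();R=Rn.from_quat(o['ee_rot'])
q,p=dot(c,(280,299),13,o['ee_pos'][2]+.0367);print(q,R.inv().apply(p-o['ee_pos']*1e3).round(1))
c=capture('scene');cv2.imwrite('pics/s4.png',cv2.resize(c['image'][60:220,180:330],None,fx=3.7,fy=3.7))
"
```

```text
t 36.3 pos [ 612.1 -144.1  142.7] yaw -52.34 tilt [0.41 0.14] w 43.6 F [-0.1  0.5 -2.3] q [-0.23  0.64  0.57  1.91 -0.49  0.74 -0.28]
[5, 17, 113] rz -0.1
[280.09348007 296.9095515 ] [  0.2  -0.2 -36.7]
```

View pics/s4.png

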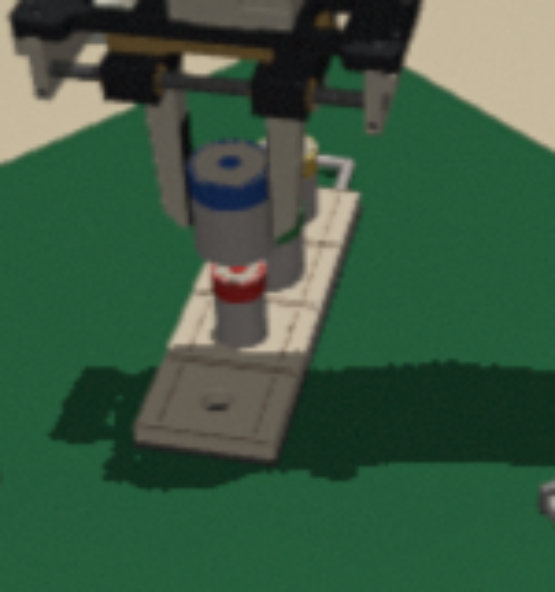

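Red stands upright at crop (240,300), with green and yellow behind it. Blue is held at (230,165), and the last hole is free at (217,402).

Call:
{"fn": "arm_command", "kwargs": {
  "offset": [
    [3,14,15],
    [0,0,10],
    [0,0,0],
    [0,0,0]
  ],
  "delta_rot": [
    [-0.1,0.4,0],
    [0,0,0],
    [0,0,0],
    [0,0,0]
  ],
  "hand": [25,25,25,25]
}}

```text
time: 36.8
ee_pos: [0.6239, -0.1527, 0.1154]
ee_rot: [0.946, 0.324, 0.0, -0.001]
force: [-0.1, -0.1, -1.2]
width: 0.0436
```

```bash
python3 -c "
from h import *
go([*hole(3),29.3],TA+90,1)"
```

```text
t 36.8 pos [ 623.9 -152.7  115.4] yaw -52.21 tilt [-0.05  0.06] w 43.6 F [-0.1 -0.1 -1.2] q [-0.19  0.68  0.53  1.9  -0.53  0.7  -0.25]
[1, 3, 86] rz 0.0
```

Call:
{"fn": "arm_command", "kwargs": {
  "offset": [
    [1,3,8],
    [0,0,15],
    [0,0,20],
    [0,0,17],
    [0,0,8],
    [0,0,4],
    [0,0,0],
    [0,0,0]
  ],
  "delta_rot": [
    [0,0,0],
    [0,0,0],
    [0,0,0],
    [0,0,0],
    [0,0,0],
    [0,0,0],
    [0,0,0],
    [0,0,0]
  ],
  "hand": [25,25,25,25,25,25,25,25]
}}

```text
time: 37.6
ee_pos: [0.6264, -0.1543, 0.0374]
ee_rot: [0.946, 0.324, -0.0, -0.001]
force: [0.0, 1.4, -0.8]
width: 0.0436
```

```bash
python3 -c "
from h import *
go([*hole(3),29.3],TA+90,1)"
```

```text
t 37.6 pos [ 626.4 -154.3   37.4] yaw -52.21 tilt [-0.03  0.09] w 43.6 F [ 0.   1.4 -0.8] q [-0.12  0.78  0.44  1.93 -0.6   0.56 -0.18]
[0, 0, 8] rz 0.0
```

Call:
{"fn": "arm_command", "kwargs": {
  "offset": [
    [0,0,3],
    [0,0,2],
    [0,0,1],
    [0,0,1],
    [0,0,0]
  ],
  "delta_rot": [
    [0,0,0],
    [0,0,0],
    [0,0,0],
    [0,0,0],
    [0,0,0]
  ],
  "hand": [25,25,25,25,25]
}}

```text
time: 38.1
ee_pos: [0.6276, -0.1544, 0.0318]
ee_rot: [0.946, 0.324, 0.001, -0.0]
force: [-0.1, -0.4, -2.6]
width: 0.0436
```

```bash
python3 -c "
from h import *
go([*hole(3),29.3],TA+90,1)"
```

```text
t 38.1 pos [ 627.6 -154.4   31.8] yaw -52.19 tilt [-0.16 -0.05] w 43.6 F [-0.1 -0.4 -2.6] q [-0.12  0.79  0.43  1.93 -0.61  0.55 -0.18]
[-1, -1, 2] rz 0.1
```

Call:
{"fn": "arm_command", "kwargs": {
  "offset": [
    [-1,-1,1],
    [0,0,1],
    [0,0,1],
    [0,0,1],
    [0,0,1],
    [0,0,0]
  ],
  "delta_rot": [
    [0,-0.1,0],
    [0,0,0],
    [0,0,0],
    [0,0,0],
    [0,0,0],
    [0,0,0]
  ],
  "hand": [25,25,25,25,25,25]
}}

```text
time: 38.7
ee_pos: [0.6264, -0.1543, 0.0297]
ee_rot: [0.946, 0.324, 0.002, -0.0]
force: [-0.8, -0.0, -1.0]
width: 0.0435
```

```bash
python3 -c "
from h import *
go([*hole(3),29.3],TA+90,1)"
```

```text
t 38.7 pos [ 626.4 -154.3   29.7] yaw -52.21 tilt [-0.2  -0.06] w 43.5 F [-0.8 -0.  -1. ] q [-0.12  0.79  0.43  1.94 -0.61  0.54 -0.17]
[0, 0, 0] rz 0.0
```

Call:
{"fn": "arm_command", "kwargs": {
  "offset": [
    [0,0,1],
    [0,0,1],
    [0,0,0]
  ],
  "delta_rot": [
    [0,0,0],
    [0,0,0],
    [0,0,0]
  ],
  "hand": [25,25,25]
}}

```text
time: 39.0
ee_pos: [0.6266, -0.1544, 0.0296]
ee_rot: [0.946, 0.324, 0.003, -0.0]
force: [-0.1, 1.1, -2.1]
width: 0.0437
```

Call:
{"fn": "arm_command", "kwargs": {
  "offset": [
    [0,0,0],
    [0,0,0],
    [0,0,0],
    [0,0,0],
    [0,0,0],
    [0,0,-10],
    [0,0,-20],
    [0,0,-30],
    [0,0,-30],
    [0,0,-20]
  ],
  "delta_rot": [
    [0,0,0],
    [0,0,0],
    [0,0,0],
    [0,0,0],
    [0,-0.2,0],
    [0,0,0],
    [0,0,0],
    [0,0,0],
    [0,0,0],
    [0,0,0]
  ],
  "hand": [48,58,75,90,93,93,93,93,93,93]
}}

```text
time: 40.0
ee_pos: [0.6249, -0.1543, 0.1417]
ee_rot: [0.946, 0.323, -0.002, -0.001]
force: [-0.5, -0.5, -0.5]
width: 0.0931
```

Call:
{"fn": "arm_command", "kwargs": {
  "offset": [
    [15,-15,0],
    [20,-25,0],
    [20,-25,0],
    [20,-25,0],
    [20,-25,0],
    [20,-25,0],
    [15,-15,0],
    [8,-8,0],
    [0,0,0],
    [0,0,0]
  ],
  "delta_rot": [
    [0,0,0],
    [0,0,0],
    [0,0,0],
    [0,0,0],
    [0,0,0],
    [0,0,0],
    [0,0,0],
    [0,0,0],
    [0,0,0],
    [0,0,0]
  ],
  "hand": [93,93,93,93,93,93,93,93,93,93]
}}

```text
time: 41.0
ee_pos: [0.6373, 0.0636, 0.153]
ee_rot: [0.947, 0.321, 0.003, 0.002]
force: [0.2, -0.0, 0.2]
width: 0.0929
```

```bash
python3 -c "
from h import *
from station import capture
state()
c=capture('top');np.savez('pics/t5.npz',**c);cv2.imwrite('pics/t5.png',cv2.resize(c['image'][110:340,230:460],None,fx=2.5,fy=2.5))
for i in range(4):
  e=proj(c,np.append(hole(i)/1e3,.066));q,p=dot(c,e,3,.066);print(e.round(1),q.round(1),(p[:2]-hole(i)).round(1))
"
```

```text
t 41.0 pos [637.3  63.6 153. ] yaw -52.5 tilt [-0.27 -0.35] w 92.9 F [ 0.2 -0.   0.2] q [-0.58  0.64  0.61  1.89 -0.52  0.76 -0.59]
[423.5 287.5] [423.6 287.1] [ 0.7 -0.1]
[402.2 261.7] [402. 261.] [1.4 0.3]
[381.3 236.4] [381.  235.4] [2.1 0.5]
[360.8 211.6] [360.5 211. ] [1.2 0.5]
```

View pics/t5.png

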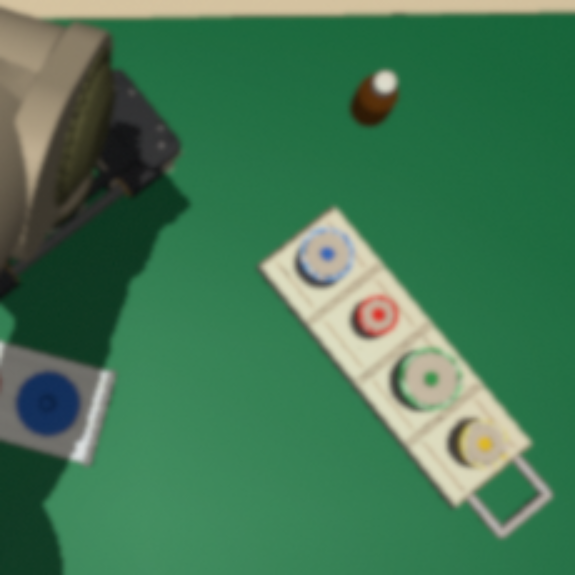

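All four rings stand upright in order on the tray: yellow at the handle, then green, red and blue. They are about 1–2 mm from their holes, which is around 1 px. The bottle is undisturbed and the robot is clear, so I'm handing in.

```bash
python3 -c "
from station import *
print(hand_in())"
```

```text
the job is handed in; nothing more can be done
None
```

All four casting rings stand upright on the furnace tray, hollow end down, each over its own drain hole. From the handle outward they are yellow, green, red and blue, which is the rack order from the robot's left. I lowered each ring until it met the tray before releasing it. I handed in at 41 s with the gripper open and clear.

- **Final check:** the last overhead picture put the rings 0.7 to 2.1 mm from their hole centres. Red was the worst at about 2 mm. One pixel is about 2 mm there, so that is the limit of the measurement.
- **Disagreement:** an earlier side-camera reading put yellow about 2.5 mm off (about 1 px in that view). The overhead camera and the release pose both put it within 1 mm, so I left it.
- **Not moved:** the bottle looked undisturbed in the last picture. The cast was hidden behind the arm there. It was in place in the last picture that showed it, after the first ring was placed, and I did no work near it.

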